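# Clean a kiln-brick course, build on it in running bond, and scan the job label

## Task

Push every clay crumb off the top of the laid course of kiln bricks with the wooden scraper block (never with the fingers), and stand the scraper back upright on the bench. Then lay all the loose bricks (three to five) on the course in running bond, lengthwise and flush with it, each centred over a joint below and with the same gaps between them: first fill the three joints of the laid course, then put any bricks left over on a third course in the same way. Last, book the job: with all the bricks laid, hold the scanner steady for two seconds, pointed square at the middle of the barcode label on the sloping stand with its window about 10 cm away, then stand it back upright with its foot wholly on its round black pad; leave the cup and the glaze jar behind the course alone.

Things in the scene. Friction and masses are not known exactly. Their poses are not given: they have to be found in the camera images.
- course: the laid first course, fixed to the bench: 4 cream kiln bricks in a row, 344 mm long, 40 mm wide, 40 mm high, with three dark 8 mm joints (bricks 80 mm long at 88 mm pitch). Origin at the centre of its underside; x runs along the row, y across, z up.
- scraper: wooden scraper block, about 150 g: rubber-soled foot 36 (x) by 80 (y) by 20 (z) mm with an upright handle 26 (x) by 40 (y) mm on its middle, from 20 to 62 mm above the sole. Origin at the centre of its sole, z up along the handle. It stands in the row among the loose bricks.
- scanner: grey and black hand scanner, about 160 g, standing on its nose: round head 62 mm across and 30 mm high with the window in its underside, and above it an upright handle 26 (x) by 32 (y) mm, from 30 to 106 mm above the underside. Origin at the centre of the window (underside); z runs up the handle, and it looks along -z.
- scan_spot (a point): the point 100 mm in front of the scanner's window on its line of sight (the scanner's -z); axes as the scanner's.
- dock: round black rubber pad, 100 mm across and 4 mm thick, fixed to the bench, the scanner's resting place. Origin at the centre of its underside.
- label: white label 60 by 76 mm with black bars, on a sloping plywood board (100 by 90 mm) whose upper face tilts 31 degrees from level down towards the robot. Origin at the label's middle, 60 mm above the bench; z points straight out of the label. The stand (foot 110 by 100 mm) is fixed.
- brick1: loose cream kiln brick, origin at its centre, 80 mm long (its x axis) and 40 by 40 mm square, 110 g; it lies level in the row in front of the robot. None if this brick is absent in this run.
- brick2: loose cream kiln brick, origin at its centre, 80 mm long (its x axis) and 40 by 40 mm square, 110 g; it lies level in the row in front of the robot. None if this brick is absent in this run.
- brick3: loose cream kiln brick, origin at its centre, 80 mm long (its x axis) and 40 by 40 mm square, 110 g; it lies level in the row in front of the robot. None if this brick is absent in this run.
- brick4: loose cream kiln brick, origin at its centre, 80 mm long (its x axis) and 40 by 40 mm square, 110 g; it lies level in the row in front of the robot. None if this brick is absent in this run.
- brick5: loose cream kiln brick, origin at its centre, 80 mm long (its x axis) and 40 by 40 mm square, 110 g; it lies level in the row in front of the robot. None if this brick is absent in this run.
- crumb1: hard brown clay crumb, 18 by 14 by 10 mm, 10 g, loose on top of the course; origin at the centre of its underside. None if absent.
- crumb2: hard brown clay crumb, 18 by 14 by 10 mm, 10 g, loose on top of the course; origin at the centre of its underside. None if absent.
- crumb3: hard brown clay crumb, 18 by 14 by 10 mm, 10 g, loose on top of the course; origin at the centre of its underside. None if absent.
- crumb4: hard brown clay crumb, 18 by 14 by 10 mm, 10 g, loose on top of the course; origin at the centre of its underside. None if absent.
- joint1 (a point): where the centre of a second-course brick belongs: over joint 1 of the laid course, 60 mm above the bench; axes as the course's. joint1, 2, 3 are in a row, 88 mm apart.
- joint2 (a point): where the centre of a second-course brick belongs: over joint 2 of the laid course, 60 mm above the bench; axes as the course's. joint1, 2, 3 are in a row, 88 mm apart.
- joint3 (a point): where the centre of a second-course brick belongs: over joint 3 of the laid course, 60 mm above the bench; axes as the course's. joint1, 2, 3 are in a row, 88 mm apart.
- upper1 (a point): where the centre of a third-course brick belongs: midway between joint1 and joint2, 100 mm above the bench; axes as the course's.
- upper2 (a point): where the centre of a third-course brick belongs: midway between joint2 and joint3, 100 mm above the bench; axes as the course's.
- cup: terracotta cup behind the course, 70 mm across and 75 mm high; a bystander. Origin at the centre of its underside.
- jar: white glaze jar behind the course, 60 mm across and 80 mm high; a bystander. Origin at the centre of its underside.
There are look-alikes about, which are no part of the job. What is shaped like the brick5 but pink or purple is not meant.

How it is judged:
By the outcome, as a careful person would: the job done as asked, in the order asked, and still so for the second after the job is handed in, with the robot touching nothing.
Of brick1, brick2, brick3, brick4, brick5 only 3 to 5 are there at a start; the rules pass over those that are not, and their reading is None.
Of crumb1, crumb2, crumb3, crumb4 only 2 to 4 are there at a start; the rules pass over those that are not, and their reading is None.
At some moment in a run one of scanner, scraper may be knocked a few centimetres aside while the robot is not near it.
It also fails if it takes over 210 s, if anything falls off the work surface, if the arm or the gripper's body presses on something with over 40 N, if the wrist force passes 120 N, or if a joint passes its speed limit or range.

## Robot

A 6-joint arm with a two-finger parallel gripper is mounted at the origin on the work surface. World frame = base frame: x ahead of the robot, y to its left, z up, the work surface at z = 0. Lengths are in m, angles in rad, forces in N, time in s.
With the tool pointing down it reaches from about 0.3 to 0.875 m from the base axis. Payload 6.4 kg.
Tool frame: the origin (TCP) lies between the finger pads; the fingertips stand 11 mm ahead of it and the grasp point (between the pads) lies 8 mm behind it (bot.tips_ahead is the distance from the TCP to the fingertips, in m); z points along the fingers, y is the line along which they close (so a half turn about z gives the same grasp; the last joint's range is limited). The gripper opens to 88 mm and grips with 3 to 60 N. Pads are 18 mm wide; open, the fingers measure 123 mm over their backs; the gripper's body (75 mm by 187 mm) begins 45 mm behind the grasp point.
Start: joints at [1.022, 0.181, 1.607, -0, 1.354, -0.206], TCP at [0.193, 0.542, 0.217] pointing down, gripper open.
Joint ranges: [-2.99, 2.99], [-0.89, 2.07], [0.3, 2.58], [-1.14, 4.28], [0, 2.63], [-3.12, 3.12]. Speed limits (rad/s): [2.57, 2.57, 3.01, 3.14, 3.14, 3.14].

## Interface

Orientations are given as [roll, pitch, yaw] about the fixed x, y, z axes, in that order (R = Rz(yaw) Ry(pitch) Rx(roll)).
In Python, from station import bot, jaws, capture, calibration gives the robot as it stands. Calls block until the motion is done:
- bot.move_pose(position, orientation): joint-space move of the TCP to a pose.
- bot.line_to(position, rot=None, rate=0.15, until_force=None): straight line of the TCP; rot=None keeps the orientation; rate is the mean speed in m/s. With until_force (N) it stops when the force on the tool has changed by that much, and returns True; else False.
- bot.move_joints(angles): joint-space move.
- jaws.set_gripper(opening, f_grip=None): finger opening in m; f_grip is the grip in N (None keeps the last); returns when the fingers have stopped.
- bot.pause(seconds).
- bot.ik(position, orientation): joint angles nearest the present ones, or None.
- capture(name): name is "side" or "top"; returns the picture (480x640x3 uint8, blue, green, red); there is no depth.
- calibration(name): a dict with "fx", "fy", "cx", "cy" (pixels), "k1" (the pictures are not rectified: a ray, as slopes to the right and down, at radius r is drawn at 1 + k1 r^2 times it, then the intrinsics apply), "extrinsics" (4x4, takes a point from world to camera coordinates). Camera axes: x right, y down, z forward; pixel columns grow to the right and rows downward; lengths in m; the calibration is good to about 2 mm. A picture is of the moment at which its call begins. calibration takes no time and is no camera call.
A pose or a line that the arm cannot do raises bot.PlanningError and nothing moves.
- bot.finish_job(): hands the job in; it is judged then, once.
Readings, each from a call of its own:
- bot.read_time_s(): time.
- bot.read_qpos(): joint angles.
- bot.read_joint_velocities(): joint speeds.
- bot.read_joint_torque(): joint torques, N m.
- bot.read_tool_pos(): TCP position.
- bot.read_tool_rot(): TCP orientation.
- bot.read_wrist_force(): force on the tool from outside, world axes, zero at the start.
- bot.read_wrist_torque(): the same for the moment, N m.
- bot.read_opening(): finger opening in m.
- bot.read_grasp_force(): force on a finger pad.
Only numpy, scipy, OpenCV 4.12 (cv2) and the standard library are available. Lean on these libraries where they do the work, as an engineer would, in place of code of your own. Each camera call takes 0.05 s, during which the arm holds its last target. There are 200 camera calls.

## Working session

There is one attempt and no reset: what is moved stays moved. The work goes in short steps, each a Python script; the robot and the scene stay as the last script left them, time stands still between calls to the robot, and variables do not carry over. Pictures are saved under pics/ and viewed, at most 14 in all, crops included, and the job is handed in when it is done.

```bash
ls; mkdir -p pics; python3 - <<'E'
from station import bot,jaws,capture,calibration
import cv2,numpy as np
np.set_printoptions(precision=4,suppress=True)
for n in("top","side"):
    cv2.imwrite(f"pics/{n}0.png",capture(n)); c=calibration(n); print(n,{k:c[k] for k in c if k!="extrinsics"}); print(np.array(c["extrinsics"]))
print(bot.read_time_s(),bot.read_tool_rot(),bot.tips_ahead)
E
```

```text
pics
top {'fx': 455.6782356005016, 'fy': 455.6782356005016, 'cx': 323.0978056676333, 'cy': 239.89247160282133, 'k1': -0.10555828971157502}
[[ 0.0016 -1.      0.0064 -0.0093]
 [-0.994  -0.0023 -0.1092  0.5497]
 [ 0.1092 -0.0062 -0.994   0.8808]
 [ 0.      0.      0.      1.    ]]
side {'fx': 616.7545894894918, 'fy': 616.7545894894918, 'cx': 310.46338143142407, 'cy': 236.5720234151475, 'k1': -0.09482648889658354}
[[ 0.7204 -0.6931  0.024  -0.3849]
 [-0.3871 -0.4306 -0.8153  0.24  ]
 [ 0.5754  0.5781 -0.5785  0.9632]
 [ 0.      0.      0.      1.    ]]
0.1 [-3.1401 -0.0003  2.7988] 0.011
```

View pics/top0.png

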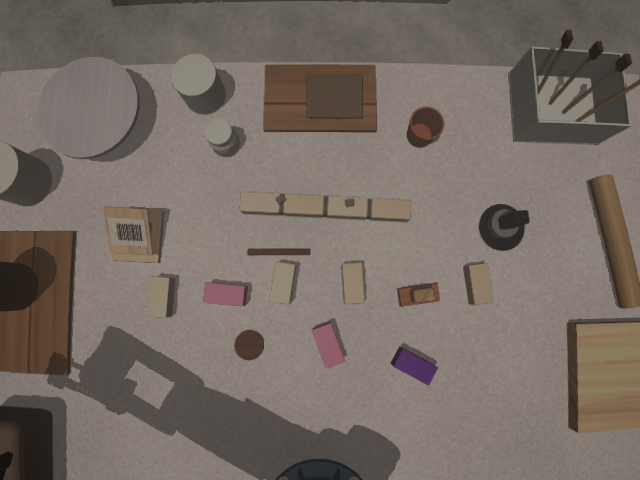

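View pics/side0.png

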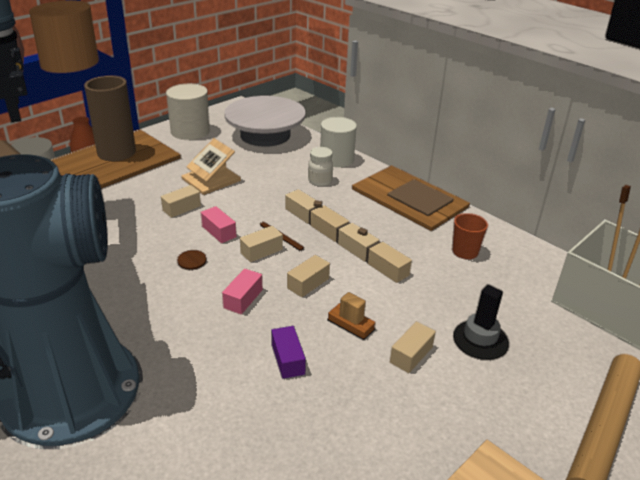

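Top view: cream bricks at (159,296), (283,282), (353,282) and (480,283), so four are present. The course is centred at (325,206), with crumbs at (281,199) and (350,203). The scraper is at (419,295), the scanner on its pad at (502,225), and the label at (129,232). 

Look-alikes: pink bricks at (225,294) and (328,344), a purple one at (415,365), a brown disc at (249,345) that could pass for the pad, and a second jar at (195,80). I choose the cream bricks and the black pad, and check them in one close crop.

```bash
cat > h.py <<'E'
from station import bot,jaws,capture,calibration
import cv2,numpy as np
np.set_printoptions(precision=4,suppress=True)
def ray(n,px):
    c=calibration(n);px=np.atleast_2d(np.asarray(px,float))
    d=np.c_[(px[:,0]-c["cx"])/c["fx"],(px[:,1]-c["cy"])/c["fy"]];u=d.copy()
    for _ in range(20): u=d/(1+c["k1"]*(u**2).sum(1,keepdims=True))
    E=np.array(c["extrinsics"]);R,t=E[:3,:3],E[:3,3]
    return -R.T@t,np.c_[u,np.ones(len(u))]@R
def onplane(n,px,z):
    o,d=ray(n,px); return o+d*((z-o[2])/d[:,2])[:,None]
def proj(n,P):
    c=calibration(n);E=np.array(c["extrinsics"]);q=np.atleast_2d(P)@E[:3,:3].T+E[:3,3]
    u=q[:,:2]/q[:,2:];u=u*(1+c["k1"]*(u**2).sum(1,keepdims=True))
    return u*[c["fx"],c["fy"]]+[c["cx"],c["cy"]]
def tri(a,b): # pixel in top, pixel in side
    o1,d1=ray("top",a);o2,d2=ray("side",b);d1,d2=d1[0],d2[0]
    s=np.linalg.lstsq(np.c_[d1,-d2],o2-o1,rcond=None)[0]
    p,q=o1+s[0]*d1,o2+s[1]*d2; return (p+q)/2,np.linalg.norm(p-q)
E
python3 - <<'E'
from h import *
im=cv2.imread("pics/top0.png")
print("cam",ray("top",[[320,240]])[0],ray("side",[[320,240]])[0])
for nm,p,z in [("b1",(159,296),.04),("b2",(283,282),.04),("b3",(353,282),.04),("b4",(480,283),.04),("scr",(424,295),.062),("course",(325,206),.04),("dock",(502,227),.004),("label",(129,232),.06)]:
    print(nm,onplane("top",p,z)[0])
hsv=cv2.cvtColor(im,cv2.COLOR_BGR2HSV)
for p in [(159,285),(159,310),(283,278),(353,278),(480,278),(265,203),(265,215),(320,400),(300,150),(281,199),(411,295),(424,295),(490,230)]: print(p,hsv[p[1],p[0]])
a=cv2.resize(im[180:320,230:520],None,fx=2.75,fy=2.75,interpolation=cv2.INTER_CUBIC)
b=cv2.resize(im[195:325,95:185],None,fx=2,fy=2)
a=cv2.convertScaleAbs(a,alpha=1.3); cv2.imwrite("pics/crop1.png",a)
E
```

```text
cam [ 0.4502 -0.0026  0.9356] [-0.184  -0.7203  0.7621]
b1 [0.4363 0.3161 0.04  ]
b2 [0.4654 0.0703 0.04  ]
b3 [ 0.4657 -0.0669  0.04  ]
b4 [ 0.4631 -0.3203  0.04  ]
scr [ 0.4402 -0.2018  0.062 ]
course [ 0.6166 -0.0118  0.04  ]
dock [ 0.5807 -0.3848  0.004 ]
label [0.5612 0.3746 0.06  ]
(159, 285) [ 19  58 144]
(159, 310) [ 19  55 144]
(283, 278) [ 20  55 145]
(353, 278) [ 17  67 145]
(480, 278) [ 16  71 141]
(265, 203) [ 18  62 145]
(265, 215) [ 13  37 124]
(320, 400) [ 12  31 141]
(300, 150) [ 12  31 139]
(281, 199) [13 67 91]
(411, 295) [13 72 64]
(424, 295) [ 14 101 111]
(490, 230) [15 20 52]
```

View pics/crop1.png

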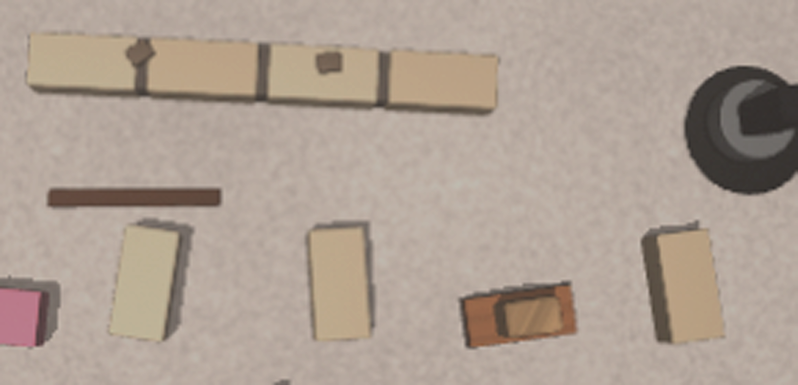

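The crop confirms four course bricks with two crumbs, at crop (140,53) and (329,62), which is full-image (281,199) and (350,203). The scraper is at crop (520,315) and the scanner is on its pad. Next I measure them.

```bash
cat >> h.py <<'E'
def rects(im,lo,hi,z,amin,n="top",box=None):
    """rectangles of a colour mask, laid on plane z: centre xy, (long, short), yaw of long side"""
    s=4;big=cv2.resize(im,None,fx=s,fy=s,interpolation=cv2.INTER_CUBIC)
    m=cv2.inRange(cv2.cvtColor(cv2.GaussianBlur(big,(0,0),3),cv2.COLOR_BGR2HSV),lo,hi)
    if box is not None:
        k=np.zeros_like(m);x0,y0,x1,y1=[int(v*s) for v in box];k[y0:y1,x0:x1]=255;m&=k
    out=[]
    for c in cv2.findContours(m,cv2.RETR_EXTERNAL,cv2.CHAIN_APPROX_NONE)[0]:
        if cv2.contourArea(c)<amin*s*s: continue
        px=(c.reshape(-1,2)+.5)/s-.5
        P=onplane(n,px,z)[:,:2]
        (cx,cy),(w,h),a=cv2.minAreaRect((P*1000).astype(np.float32)); a=np.radians(a)
        if h>w: w,h,a=h,w,a+np.pi/2
        out.append((np.array([cx,cy])/1000,w,h,(a+np.pi/2)%np.pi-np.pi/2,px.mean(0)))
    return sorted(out,key=lambda r:r[4][0])
CREAM=((13,46,126),(26,120,255))
E
python3 - <<'E'
from h import *
im=cv2.imread("pics/top0.png")
print("cream z.04");
for r in rects(im,*CREAM,.04,150,box=(140,180,520,325)): print(*r)
print("scraper foot z.02 / handle z.062")
for r in rects(im,(5,90,50),(14,255,125),.02,100,box=(390,275,450,315)): print(*r)
for r in rects(im,(12,95,85),(22,200,255),.062,40,box=(390,275,450,315)): print(*r)
print("dark")
for r in rects(im,(0,0,0),(179,255,75),.004,200,box=(470,195,540,260)): print(*r)
a=cv2.resize(im[190:270,95:175],None,fx=5,fy=5,interpolation=cv2.INTER_CUBIC)
s=cv2.imread("pics/side0.png");b=cv2.resize(s[130:200,175:245],(400,400),interpolation=cv2.INTER_CUBIC)
c=cv2.resize(im[190:260,470:540],(400,400),interpolation=cv2.INTER_CUBIC)
d=cv2.resize(s[280:360,450:530],(400,400),interpolation=cv2.INTER_CUBIC)
o=np.vstack([np.hstack([a,b]),np.hstack([cv2.convertScaleAbs(c,alpha=2),cv2.convertScaleAbs(d,alpha=2)])])
cv2.imwrite("pics/crop2.png",cv2.resize(o,(600,600)))
E
```

```text
cream z.04
[0.5552 0.3422] 108.353271484375 36.53566360473633 0.04342485558931641 [146.9985 240.7911]
[0.4354 0.3198] 80.005126953125 38.24362564086914 -0.047515587536976156 [157.2942 296.8547]
[0.6261 0.1203] 78.25538635253906 39.68683624267578 1.535702654688432 [259.0025 201.2657]
[0.4645 0.0734] 79.83348846435547 38.33297348022461 -0.1442627704593198 [281.5556 282.8376]
[0.6221 0.0317] 76.93541717529297 39.24470520019531 1.522747574407687 [303.3195 203.1973]
[ 0.6176 -0.0566] 78.57837677001953 38.92051315307617 1.5256399005095673 [347.6624 204.8259]
[ 0.4636 -0.0677] 80.26026153564453 40.314537048339844 0.04705662917380349 [352.849  283.3602]
[ 0.6131 -0.1441] 80.00686645507812 40.4399528503418 1.512591210116506 [391.319  207.8008]
[ 0.4622 -0.3226] 81.03495025634766 39.21893310546875 0.12466766392219397 [481.1964 283.9547]
scraper foot z.02 / handle z.062
[ 0.4409 -0.2003] 79.42516326904297 35.08531188964844 -1.4397757836384812 [418.5006 294.5578]
[ 0.4396 -0.198 ] 49.52670669555664 26.999095916748047 -1.4300743455181348 [423.2603 296.0967]
dark
[ 0.5803 -0.3867] 103.87217712402344 97.74203491210938 1.3152319317398407 [503.786  225.7242]
```

View pics/crop2.png

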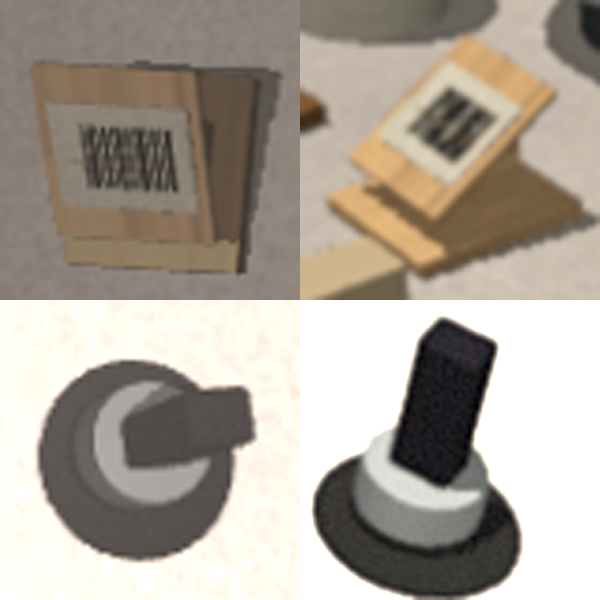

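The measured sizes match the given ones: bricks 80×40 mm and course pitch 88 mm. The scraper has its long side at 1.70 rad. Now I grasp it and sweep the crumbs off the back of the course.

```bash
cat >> h.py <<'E'
C=np.array([.6197,-.0122]);CY=1.5217           # course centre and axis angle
U=np.array([np.cos(CY),np.sin(CY)]);V=np.array([np.sin(CY),-np.cos(CY)])  # along, across (away from robot)
def course(P): d=np.asarray(P)[...,:2]-C; return np.stack([d@U,d@V],-1)
def at(xy,grasp_z): return [xy[0],xy[1],grasp_z-.008]
def down(yaw): return [np.pi,0,(yaw+np.pi)%(2*np.pi)-np.pi]
HI=.19
E
python3 - <<'E'
from h import *
im=capture("top")
cr=onplane("top",[(281,199),(350,203)],.045); print(cr,course(cr))
f=rects(im,(5,90,50),(14,255,125),.02,100,box=(390,275,450,315))[0]; print(f)
y=f[3]%np.pi
jaws.set_gripper(.06,30)
bot.move_pose(at(f[0],.14),down(y)); print(bot.read_time_s(),bot.read_qpos())
bot.line_to(at(f[0],.044)); jaws.set_gripper(0,30); print("grip",bot.read_opening(),bot.read_grasp_force())
if bot.read_opening()>.02:
    bot.line_to(at(f[0],.15))
    S=.0415+.044
    for a in sorted(course(cr)[:,0]):
        p=C+a*U-.047*V
        bot.move_pose(at(p,.15),down(CY)); bot.line_to(at(p,S)); 
        bot.line_to(at(C+a*U+.016*V,S),rate=.08); print("F",bot.read_wrist_force())
        bot.line_to(at(C+a*U+.016*V,.15))
    cv2.imwrite("pics/sweep.png",capture("side"))
    bot.move_pose(at(f[0],.15),down(y)); bot.line_to(at(f[0],.060)); 
    print(bot.line_to(at(f[0],.042),rate=.03,until_force=3),bot.read_tool_pos())
    jaws.set_gripper(.06); bot.line_to(at(f[0],.15))
    cv2.imwrite("pics/top1.png",capture("top"))
    cv2.imwrite("pics/side1.png",capture("side"))
print(bot.read_time_s())
E
```

```text
[[ 0.6297  0.0757  0.045 ]
 [ 0.6219 -0.0614  0.045 ]] [[ 0.0883  0.0056]
 [-0.0491  0.0046]]
(array([ 0.4409, -0.2003]), 79.49191284179688, 35.08531188964844, np.float64(-1.4397757836384812), array([418.5   , 294.5555]))
3.5083 [-0.6709  0.0758  1.9092  0.0002  1.1566 -0.803 ]
grip 0.025025173245909492 30.00190794467926
F [-0.7765 -0.0392 -1.7823]
F [ 0.9811  0.7038 -2.2159]
True [ 0.4407 -0.2003  0.0361]
15.6833
```

View top1.

```bash
python3 - <<'E'
import cv2,numpy as np
a=cv2.imread("pics/top1.png")[120:330,200:520];b=cv2.imread("pics/side1.png")[170:350,270:520]
a=cv2.resize(a,(800,525))
cv2.imwrite("pics/v1.png",a)
E
```

```text
(no output)
```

View pics/v1.png

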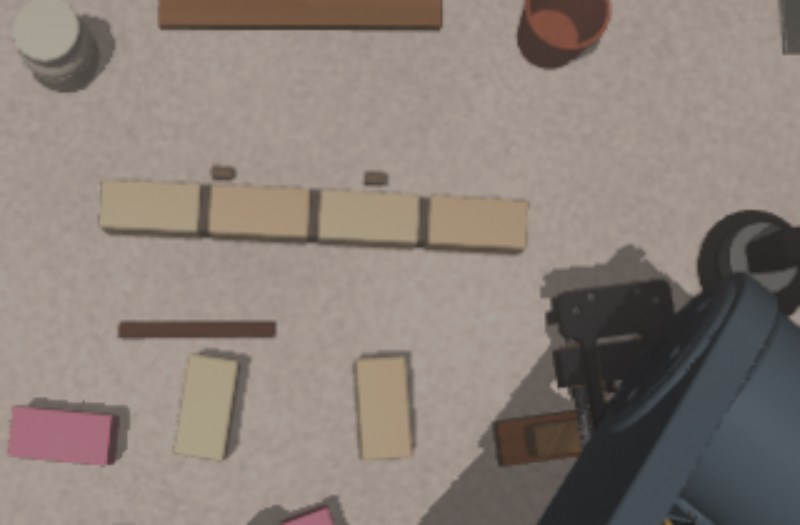

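View pics/side1.png

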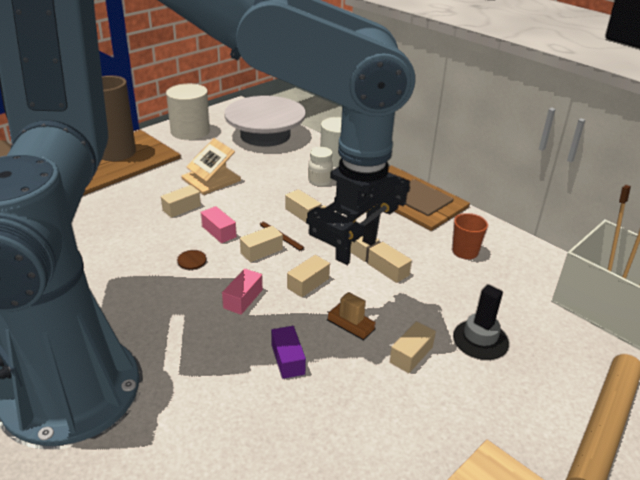

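The crumbs lie behind the course, at crop (223,172) and (375,178). The course top is clean and the scraper stands upright at side-view (350,315). I refit the course and lay the first brick.

```bash
cat >> h.py <<'E'
def refit(im):
    r=[x for x in rects(im,*CREAM,.04,150,box=(235,180,420,225)) if abs(x[1]-79)<4]
    return np.array([x[0] for x in r])
def lay(b,th,target,ztop):
    """pick the brick at b (long axis th), lay it at target on a surface at height ztop"""
    jaws.set_gripper(.07,25)
    q=bot.read_qpos();best=None
    for y in (th,th+np.pi):
        s=bot.ik(at(b,.15),down(y))
        if s is not None and (best is None or abs(s[5])<best[0]): best=(abs(s[5]),y)
    bot.move_pose(at(b,.15),down(best[1])); bot.line_to(at(b,.026)); jaws.set_gripper(0,25)
    o=bot.read_opening(); print("grip",o,bot.read_grasp_force())
    assert .035<o<.045
    bot.line_to(at(b,.17))
    bot.move_pose(at(target,ztop+.026+.07),down(CY)); bot.line_to(at(target,ztop+.026+.008))
    print("touch",bot.line_to(at(target,ztop+.026-.002),rate=.025,until_force=3),bot.read_tool_pos())
    jaws.set_gripper(.06); bot.line_to(at(target,ztop+.14),rate=.2)
E
python3 - <<'E'
from h import *
p=refit(cv2.imread("pics/top1.png")); print(p,p.mean(0),np.diff(p,axis=0))
d=p[0]-p[-1]; print(np.arctan2(d[1],d[0]),np.linalg.norm(d))
lay(np.array([.4645,.0734]),-.1443,C+.088*U,.04)
bot.move_pose([.45,-.35,.3],down(CY))
cv2.imwrite("pics/top2.png",capture("top")); print(bot.read_time_s())
im=cv2.imread("pics/top2.png")
for r in rects(im,*CREAM,.08,150,box=(225,170,320,225)): print(r,course(r[0]))
for r in rects(im,*CREAM,.04,150,box=(225,180,420,225)): print(r)
E
```

```text
[[ 0.6251  0.1193]
 [ 0.6215  0.0318]
 [ 0.6169 -0.0562]
 [ 0.6123 -0.1437]] [ 0.619  -0.0122] [[-0.0036 -0.0875]
 [-0.0046 -0.088 ]
 [-0.0047 -0.0875]]
1.5219319765499033 0.2632645183017732
grip 0.00044145100353742853 2.6727891345944954Traceback (most recent call last):
  File "<stdin>", line 4, in <module>
  File "h.py", line 54, in lay
    assert .035<o<.045
           ^^^^^^^^^^^
AssertionError
```

```bash
python3 - <<'E'
from h import *
print(bot.read_tool_pos(),bot.read_tool_rot(),bot.read_qpos(),bot.read_wrist_force())
s=capture("side")
cv2.imwrite("pics/miss.png",cv2.resize(s[170:350,190:430],(800,600)))
E
```

```text
[0.4656 0.0733 0.0189] [3.1415 0.0022 2.9973] [-0.0964  0.2438  1.9977 -0.      0.8979 -1.523 ] [-0.3525 -0.6573  5.8597]
```

View pics/miss.png

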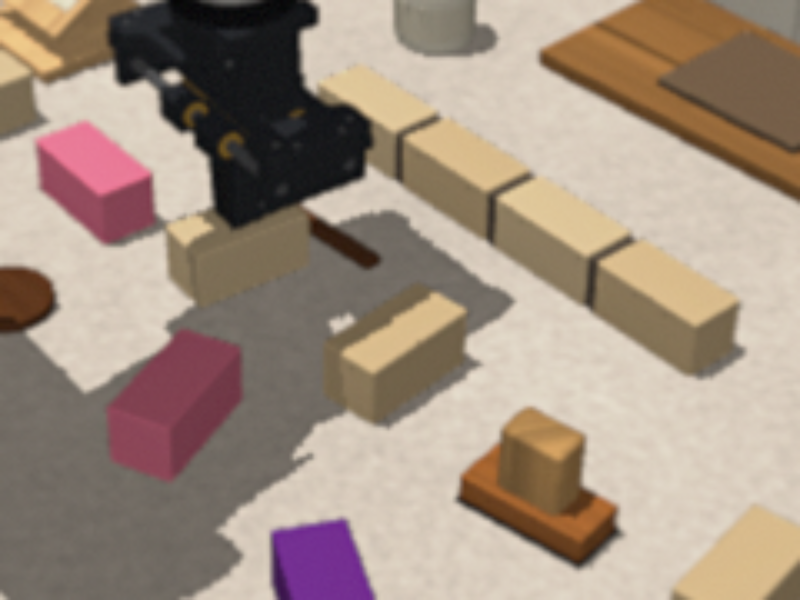

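Fingers closed on nothing: the gripper sits over brick2 and no finger shows on its near side (crop (240,255)). I lift clear and look again.

```bash
python3 - <<'E'
from h import *
bot.line_to(at([.4656,.0733],.16)); print(bot.read_opening(),bot.read_wrist_force())
s=capture("side")
bot.move_pose([.45,-.35,.3],down(CY))
t=capture("top");s2=capture("side");cv2.imwrite("pics/top2.png",t)
for r in rects(t,*CREAM,.04,150,box=(140,230,520,325)): print(r)
a=cv2.resize(s[100:340,180:430],(400,384));b=cv2.resize(t[170:330,230:400],(400,376))
b=np.vstack([b,np.zeros((8,400,3),np.uint8)])
cv2.imwrite("pics/miss2.png",np.hstack([a,b])); print(bot.read_time_s())
E
```

```text
0.0004466575635746307 [-0.1268 -0.2808  0.3399]
(array([0.535 , 0.3411]), 67.93102264404297, 37.049739837646484, np.float64(0.043424859750505584), array([147.5166, 248.8393]))
(array([0.4354, 0.3195]), 80.09146881103516, 38.73320388793945, np.float64(-0.04818910097665707), array([157.4201, 296.8239]))
(array([0.4647, 0.0734]), 79.65222930908203, 38.7703742980957, np.float64(-0.1483224932250362), array([281.4707, 282.7543]))
(array([ 0.4641, -0.0669]), 81.06073760986328, 39.7088623046875, np.float64(0.07999481775655282), array([352.93  , 282.9808]))
22.0417
```

View pics/miss2.png

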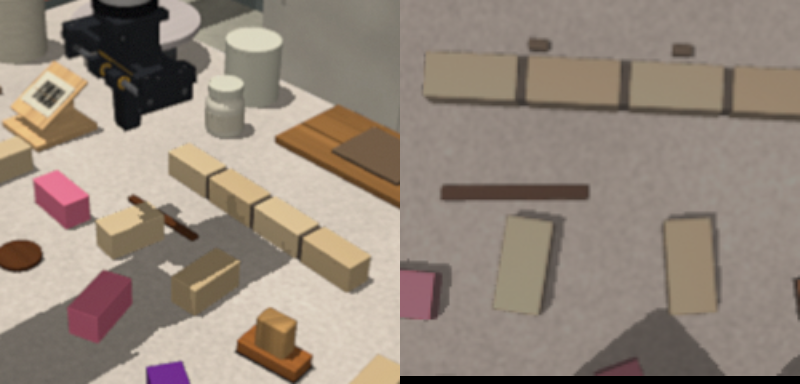

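```bash
python3 - <<'E'
from h import *
P=np.array([.4656,.0733]);y=2.997
tx=np.array([np.cos(y),np.sin(y)]);ty=np.array([np.sin(y),-np.cos(y)])
def cp(p,z): return ((proj("side",np.r_[p,z])[0]-[190,170])*3.333).round()
print("tips/grasp/",cp(P,.008),cp(P,.027),cp(P,.072))
for a in(-1,1):
  for b in(-1,1): print("body",a,b,cp(P+a*.0375*tx+b*.0935*ty,.072), "finger open .06 backs",cp(P+a*.009*tx+b*.047*ty,.008),"bricktop",cp(P+a*.04*tx+b*.02*ty,.04))
im=cv2.imread("pics/miss.png");sub=im[150:320,100:420]
cv2.imwrite("pics/miss3.png",cv2.convertScaleAbs(cv2.resize(sub,(800,425),interpolation=cv2.INTER_CUBIC),alpha=2.2))
E
```

```text
tips/grasp/ [239. 257.] [239. 232.] [237. 171.]
body -1 -1 [378. 226.] finger open .06 backs [293. 290.] bricktop [311. 209.]
body -1 1 [210.  85.] finger open .06 backs [212. 216.] bricktop [276. 179.]
body 1 -1 [268. 269.] finger open .06 backs [268. 300.] bricktop [199. 252.]
body 1 1 [106. 120.] finger open .06 backs [188. 225.] bricktop [165. 220.]
```

View pics/miss3.png

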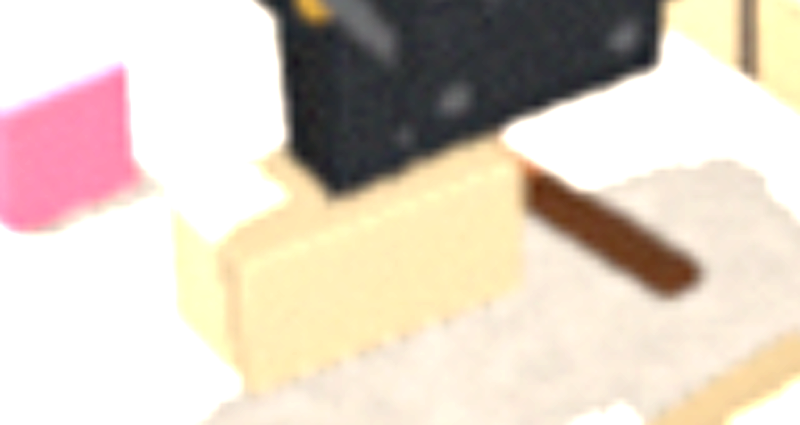

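```bash
python3 - <<'E'
from h import *
print(proj("side",[[.4656,.0733,.141],[.4656,.0733,.16],[.4656,.0733,.205]]))
print("now",bot.read_tool_pos(),bot.read_opening())
jaws.set_gripper(.07,25);print(bot.read_opening());s=capture("side")
p=bot.read_tool_pos();print(proj("side",[np.array(p)-[0,0,.011],np.array(p)+[0,0,.053]]))
jaws.set_gripper(.0,25);print(bot.read_opening());s2=capture("side");
cv2.imwrite("pics/g.png",np.hstack([cv2.resize(x[60:320,280:500],(400,473)) for x in (s,s2)]))
E
```

```text
[[260.3649 191.7088]
 [260.1471 183.2215]
 [259.6229 162.5024]]
now [ 0.4504 -0.3488  0.2995] 0.0005495290998161902
0.07026068772008268
[[446.3687 222.7981]
 [453.5222 182.9645]]
0.0006462617783503546
```

View pics/g.png

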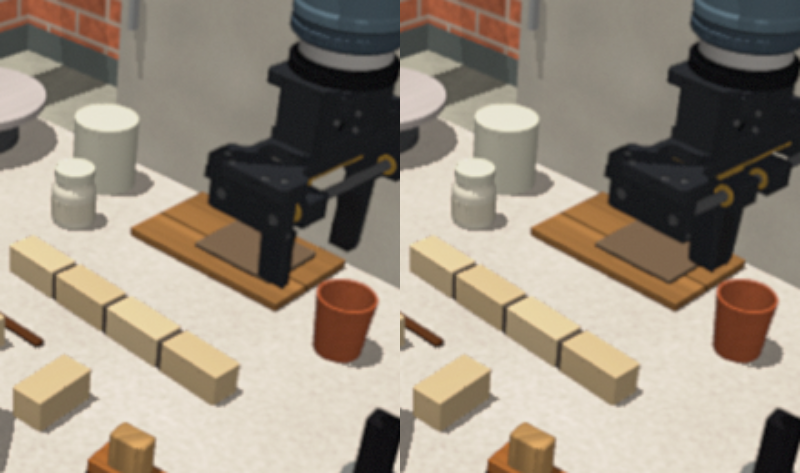

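The fingertips show about 17 px higher in the side view than the tool reading says, at (448,206) against a predicted (446,223). I test this by touching the bench with closed fingers at a free spot.

```bash
python3 - <<'E'
from h import *
bot.move_pose([.53,-.2,.10],down(CY)); print(bot.read_wrist_force())
bot.line_to([.53,-.2,.03])
print(bot.line_to([.53,-.2,-.03],rate=.03,until_force=4),bot.read_tool_pos(),bot.read_wrist_force())
s=capture("side");bot.line_to([.53,-.2,.12]);t=capture("top");print(bot.read_time_s())
cv2.imwrite("pics/touch.png",cv2.resize(s[150:330,310:490],(600,600)))
print(proj("side",[[.53,-.2,0]]))
# side calibration check: course end corners
for a,b in((-.172,-.02),(.172,-.02),(-.172,.02)):
  print(proj("side",np.r_[C+a*U+b*V,.04]))
E
```

```text
[-0.4998  0.1597 -0.2045]
True [ 0.5299 -0.1999 -0.0211] [-1.2794  1.1814  5.0059]
28.6667
[[382.8067 301.1206]]
[[398.9337 266.5739]]
[[284.9986 193.2374]]
[[412.766  258.4927]]
```

View pics/touch.png

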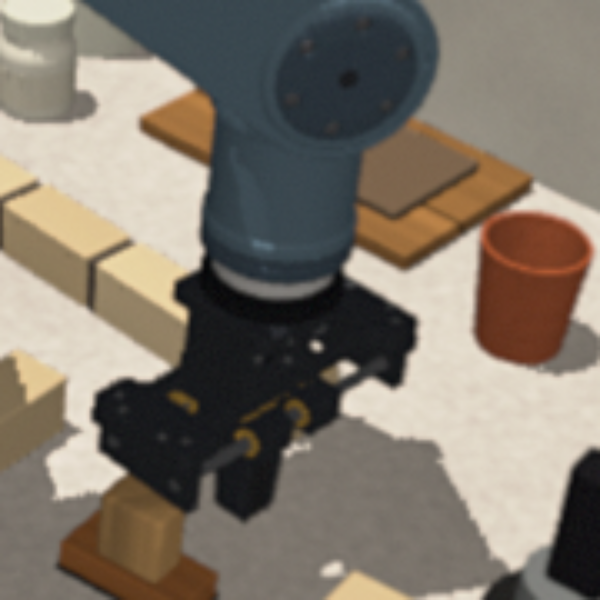

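Contact came at TCP z = −0.021, so the fingertips really end about 32 mm behind the stated point (the picture agrees: tip at full-image (383,306), on the bench). I shift the grasp offset accordingly and lay the first brick.

```bash
sed -i 's/def at(xy,grasp_z).*/def at(xy,grasp_z): return [xy[0],xy[1],grasp_z-.040]  # .008 + .032 found by touching the bench/' h.py
sed -i 's/^C=np.array.*/C=np.array([.6192,-.0122]);CY=1.5219/' h.py
python3 - <<'E'
from h import *
im=capture("top")
b=[r for r in rects(im,*CREAM,.04,150,box=(255,255,310,310))][0]; print(b)
lay(b[0],b[3],C+.088*U,.04)
bot.move_pose([.40,-.45,.25],down(CY))
im=capture("top");cv2.imwrite("pics/top3.png",im); print(bot.read_time_s())
for r in rects(im,*CREAM,.08,150,box=(225,170,320,225)): print(r,course(r[0]))
for r in rects(im,*CREAM,.04,150,box=(310,180,420,225)): print(r)
E
```

```text
(array([0.4648, 0.0728]), 80.4173355102539, 39.90984344482422, np.float64(-0.14504107928789534), array([281.8016, 282.5057]))
grip 0.039603778088615656 24.99994701705873
touch True [0.6244 0.0756 0.0262]
39.2
(array([0.6229, 0.0935]), 117.7859878540039, 45.200462341308594, np.float64(-1.5568564293086888), array([269.423 , 199.2829])) [ 0.1057 -0.0014]
(array([0.6135, 0.0162]), 37.55072021484375, 34.79550552368164, np.float64(-0.022978020201312788), array([311.7311, 204.553 ])) [ 0.0281 -0.0071]
(array([0.6208, 0.0061]), 39.18136978149414, 27.05109214782715, np.float64(-0.03511431160491263), array([315.9304, 203.8417]))
(array([ 0.6174, -0.0567]), 79.52366638183594, 39.4129753112793, np.float64(1.5255514835613768), array([347.141 , 205.6206]))
(array([ 0.6127, -0.1439]), 80.30918884277344, 41.119380950927734, np.float64(1.5196115690660639), array([391.1447, 207.9375]))
```

```bash
cat >> h.py <<'E'
def prof(im,z,a0,a1,bs=np.linspace(-.012,.012,13),step=.001):
    """mean grey and saturation along the course at height z"""
    a=np.arange(a0,a1,step);h=cv2.cvtColor(im,cv2.COLOR_BGR2HSV).astype(np.float32);g=0
    for b in bs:
        q=proj("top",np.c_[C+a[:,None]*U+b*V,np.full(len(a),z)]).astype(np.float32)
        g=g+cv2.remap(h,q[:,:1],q[:,1:],cv2.INTER_LINEAR)[:,0]
    return a,g/len(bs)
E
python3 - <<'E'
from h import *
im=cv2.imread("pics/top3.png")
a,g=prof(im,.08,.0,.2,step=.003)
print(np.c_[a*1000,g].round(1))
b=np.arange(-.05,.05,.003)
h=cv2.cvtColor(im,cv2.COLOR_BGR2HSV)
q=np.array([proj("top",np.c_[C+aa*U+b[:,None]*V,np.full(len(b),.08)]) for aa in(.07,.08,.09,.1)])
print(np.c_[b*1000,np.mean([h[np.round(k[:,1]).astype(int),np.round(k[:,0]).astype(int)] for k in q],0)].round())
E
```

```text
[[  0.   13.   45.6  86.5]
 [  3.   13.8  49.1  89.5]
 [  6.   15.9  66.9 141.4]
 [  9.   15.8  68.1 150.2]
 [ 12.   15.7  68.5 149. ]
 [ 15.   15.8  68.5 149.1]
 [ 18.   15.8  68.3 150.2]
 [ 21.   15.8  68.6 150.1]
 [ 24.   15.7  68.2 148.8]
 [ 27.   15.9  68.  149.3]
 [ 30.   16.   68.3 147.9]
 [ 33.   15.8  69.1 146.5]
 [ 36.   16.   68.9 146.1]
 [ 39.   15.8  67.3 133.1]
 [ 42.   15.5  62.5 100.1]
 [ 45.   16.1  60.8  91.6]
 [ 48.   16.4  60.7 101. ]
 [ 51.   17.8  61.8 148.9]
 [ 54.   17.5  61.8 153.1]
 [ 57.   17.7  62.  153.2]
 [ 60.   17.7  61.7 153. ]
 [ 63.   17.8  61.6 153.2]
 [ 66.   17.8  61.6 153. ]
 [ 69.   17.7  61.6 153.1]
 [ 72.   17.8  61.4 153. ]
 [ 75.   17.9  61.2 153.2]
 [ 78.   18.1  61.5 153. ]
 [ 81.   18.2  61.4 153.3]
 [ 84.   17.9  61.1 153.2]
 [ 87.   18.   60.7 153.1]
 [ 90.   18.1  61.1 153.2]
 [ 93.   18.   60.6 153.1]
 [ 96.   18.1  60.4 153.1]
 [ 99.   18.2  60.6 153. ]
 [102.   18.2  60.7 153.3]
 [105.   18.2  60.4 153.1]
 [108.   18.2  60.3 153.2]
 [111.   18.2  60.2 153.1]
 [114.   18.3  60.5 153.1]
 [117.   18.1  59.9 153.3]
 [120.   18.4  60.1 
[... 792 characters left out ...]
33. 147.]
 [-38.  13.  34. 147.]
 [-35.  13.  34. 147.]
 [-32.  13.  37. 122.]
 [-29.  15.  55.  76.]
 [-26.  16.  61.  93.]
 [-23.  16.  58.  81.]
 [-20.  16.  60.  98.]
 [-17.  18.  60. 148.]
 [-14.  19.  58. 153.]
 [-11.  19.  58. 153.]
 [ -8.  18.  60. 153.]
 [ -5.  18.  60. 153.]
 [ -2.  18.  62. 153.]
 [  1.  18.  61. 153.]
 [  4.  18.  62. 153.]
 [  7.  18.  62. 153.]
 [ 10.  18.  63. 153.]
 [ 13.  18.  62. 153.]
 [ 16.  17.  63. 153.]
 [ 19.  17.  62. 141.]
 [ 22.  13.  43. 124.]
 [ 25.  13.  35. 138.]
 [ 28.  13.  33. 147.]
 [ 31.  13.  33. 148.]
 [ 34.  14.  33. 149.]
 [ 37.  13.  34. 149.]
 [ 40.  13.  32. 148.]
 [ 43.  13.  32. 147.]
 [ 46.  13.  32. 148.]
 [ 49.  14.  33. 148.]]
```

The first brick sits at 88.4 mm along and +0.8 mm across, which is good. Next come the other two bricks of this course, then the left-over one on top.

```bash
python3 - <<'E'
from h import *
def find(box,old):
    im=capture("top")
    r=[x for x in rects(im,*CREAM,.04,150,box=box) if abs(x[1]-80)<3 and abs(x[2]-39.5)<2.5]
    print(r); return (r[0][0],r[0][3]) if r else old
lay(*find((325,255,380,312),(np.array([.4640,-.0672]),.06)),C,.04)
bot.move_pose([.5,.15,.25],down(CY))
lay(*find((455,255,510,312),(np.array([.4622,-.3226]),.1247)),C-.088*U,.04)
lay(*find((135,268,185,325),(np.array([.4354,.3196]),-.048)),C+.044*U,.08)
bot.move_pose([.40,-.3,.25],down(CY))
t=capture("top");cv2.imwrite("pics/top4.png",t);cv2.imwrite("pics/side4.png",capture("side"));print(bot.read_time_s())
o=np.vstack([cv2.resize(t[170:310,220:540],(800,350)),cv2.resize(cv2.imread("pics/side4.png")[150:270,270:550],(583,250))[:, :583].copy() if False else cv2.copyMakeBorder(cv2.resize(cv2.imread("pics/side4.png")[150:300,270:560],(483,250)),0,0,0,317,cv2.BORDER_CONSTANT)])
cv2.imwrite("pics/v4.png",o)
E
```

```text
[(array([ 0.4651, -0.0667]), 78.94497680664062, 39.49061584472656, np.float64(0.07782558982489918), array([352.011 , 281.0971]))]
grip 0.0400875693812725 24.953489885665476
touch True [ 0.6201 -0.0124  0.0263]
[]
grip 0.039660896662152376 24.99954059254378
touch True [ 0.6158 -0.1004  0.0263]
[(array([0.4356, 0.3189]), 80.6333236694336, 39.768741607666016, np.float64(-0.051671450418044884), array([157.7492, 296.5952]))]
grip 0.039713535133733664 24.99975093640387
touch True [0.6222 0.0317 0.0662]
66.1417
```

View pics/v4.png

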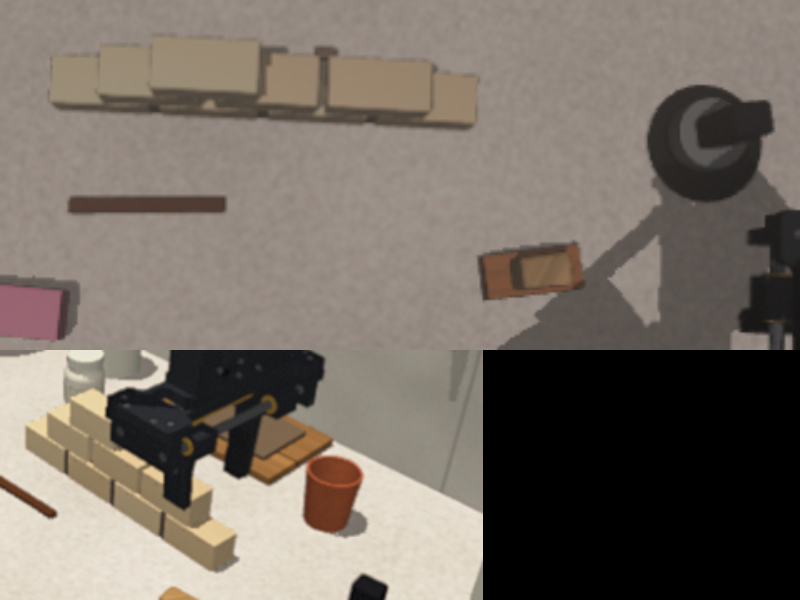

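The pyramid is 4-3-1: the top brick is at crop (205,65) and the two visible second-course bricks at (293,80) and (380,85). The scraper stands at (530,270). Next I check the numbers, and locate the scanner and label.

```bash
python3 - <<'E'
from h import *
im=cv2.imread("pics/top4.png")
for z,a0,a1 in((.08,-.15,.0),(.12,-.01,.1)):
    a,g=prof(im,z,a0,a1); v=g[:,2]; d=np.abs(np.gradient(cv2.GaussianBlur(v[:,None],(0,0),1)[:,0]))
    print(z,[(round(a[i]*1000),v[i].round(),d[i].round(1)) for i in range(1,len(a)-1) if d[i]>1.2 and d[i]>=d[i-1] and d[i]>d[i+1]])
# across edges
def across(al,z):
    b=np.arange(-.04,.04,.001);h=cv2.cvtColor(im,cv2.COLOR_BGR2HSV).astype(np.float32);g=0
    for x in al:
        q=proj("top",np.c_[C+x*U+b[:,None]*V,np.full(len(b),z)]).astype(np.float32);g=g+cv2.remap(h,q[:,:1],q[:,1:],cv2.INTER_LINEAR)[:,0]/len(al)
    ok=b[(g[:,1]>50)&(g[:,2]>125)];return ok.min()*1000,ok.max()*1000
print("across",across([-.11,-.12],.08),across([-.055,-.065],.08),across([-.02,-.03],.08),across([.015,.025],.12),across([.065,.075],.12))
# scanner: dock circle, grey ring, handle top
box=(475,195,545,265);s=4
h=cv2.cvtColor(cv2.resize(cv2.imread("pics/top3.png"),None,fx=s,fy=s,interpolation=cv2.INTER_CUBIC),cv2.COLOR_BGR2HSV)
for nm,I in(("top0",cv2.imread("pics/top0.png")),("top4",im)):
    for r in rects(I,(0,0,60),(179,40,105),.034,40,box=(480,200,530,250)): print(nm,"grey head",r)
    for r in rects(I,(0,0,0),(179,255,75),.004,200,box=(475,195,511,262)): print("dark",r)
# label corners on their known heights
im0=cv2.imread("pics/top0.png");big=cv2.resize(im0,None,fx=s,fy=s,interpolation=cv2.INTER_CUBIC)
hs=cv2.cvtColor(big,cv2.COLOR_BGR2HSV)
m=cv2.inRange(hs,(0,0,0),(179,48,255));k=np.zeros_like(m);k[214*s:249*s,104*s:150*s]=255;m&=k
m=cv2.morphologyEx(m,cv2.MORPH_CLOSE,np.ones((13,13)))
for c in sorted(cv2.findContours(m,cv2.RETR_EXTERNAL,cv2.CHAIN_APPROX_NONE)[0],key=cv2.contourArea)[-2:]:
    hl=cv2.convexHull(c);ap=cv2.approxPolyDP(hl,.04*cv2.arcLength(hl,True),True).reshape(-1,2)/s; print("label",cv2.contourArea(c)/16,ap.tolist())
print(im0[232,110],[hs[y*4,x*4].tolist() for x,y in((110,232),(129,222),(129,212),(140,245),(112,225),(146,230))])
E
```

```text
0.08 [(-130, np.float32(135.0), np.float32(6.7)), (-126, np.float32(146.0), np.float32(7.9)), (-49, np.float32(117.0), np.float32(13.7)), (-41, np.float32(123.0), np.float32(12.2)), (-3, np.float32(145.0), np.float32(7.4))]
0.12 [(-2, np.float32(121.0), np.float32(8.8)), (5, np.float32(122.0), np.float32(14.0)), (82, np.float32(152.0), np.float32(3.1)), (86, np.float32(150.0), np.float32(2.5))]
across (np.float64(-17.999999999999982), np.float64(20.000000000000053)) (np.float64(-17.999999999999982), np.float64(20.000000000000053)) (np.float64(-18.999999999999982), np.float64(19.000000000000053)) (np.float64(-17.999999999999982), np.float64(19.000000000000053)) (np.float64(-17.999999999999982), np.float64(19.000000000000053))
top0 grey head (array([ 0.5829, -0.3743]), 59.17340087890625, 49.98936462402344, np.float64(0.5061961164285806), array([502.413, 224.019]))
top0 grey head (array([ 0.5891, -0.3853]), 97.5981216430664, 94.21321105957031, np.float64(0.723435792474147), array([509.9722, 220.4283]))
dark (array([ 0.5817, -0.3689]), 97.53025817871094, 68.5775146484375, np.float64(-0.046848199367802046), array([497.9716, 225.2806]))
top4 grey head (array([ 0.5452, -0.3348]), 53.34912109375, 19.338912963867188, np.float64(0.6892890738722874), array([485.27  , 242.1109]))
top4 grey head (array([ 0.5853, -0.3724]), 55.71858215332031, 48.49755859375, np.float64(0.31344407344823866), array([501.5544, 223.2526]))
top4 grey head (array([ 0.578 , -0.3781]), 105.01032257080078, 93.74639129638672, np.float64(1.5295452930901146), array([511.4833, 221.671 ]))
dark (array([ 0.5806, -0.3689]), 99.45557403564453, 68.57108306884766, np.float64(-0.04674460240139755), array([497.6643, 227.4282]))
label 1127.71875 [[104.0, 217.25], [144.0, 219.5], [147.25, 245.75], [104.0, 248.75]]
[117 129 138] [[16, 48, 139], [16, 39, 144], [15, 91, 135], [17, 38, 140], [16, 40, 141], [15, 66, 119]]
```

```bash
python3 - <<'E'
from h import *
s=4;im0=cv2.imread("pics/top4.png");hs=cv2.cvtColor(cv2.resize(im0,None,fx=s,fy=s,interpolation=cv2.INTER_CUBIC),cv2.COLOR_BGR2HSV)
m=cv2.inRange(hs,(0,0,100),(179,58,255));k=np.zeros_like(m);k[212*s:252*s,100*s:155*s]=255;m&=k
n,L,st,_=cv2.connectedComponentsWithStats(m)
for i in range(1,n):
    if st[i,4]>1500:
        pts=np.argwhere(L==i)[:,::-1].astype(np.int32);hl=cv2.convexHull(pts)
        q=cv2.approxPolyDP(hl,.04*cv2.arcLength(hl,True),True).reshape(-1,2)/s;print("comp",st[i,4]/16,q.tolist())
q=np.array([(107,218.3),(144.6,219.3),(148,245.7),(111,246.5)])
dz=.03*np.sin(np.radians(31))
T=onplane("top",q[:2],.06+dz);B=onplane("top",q[2:],.06-dz)
print("eye corners",T,B,"widths",np.linalg.norm(T[0]-T[1]),np.linalg.norm(B[0]-B[1]),"len",np.linalg.norm(T[0]-B[1]),np.linalg.norm(T[1]-B[0]),"mean",(T.sum(0)+B.sum(0))/4)
sq=np.array([(447,52),(520,92),(454,187),(380,150)],float);sq=np.c_[175+(sq[:,0]-300)/4.286,130+sq[:,1]/4.286]
W=np.array([tri(q[i],sq[i])[0] for i in range(4)]);print(W,[tri(q[i],sq[i])[1] for i in range(4)],W.mean(0))
nn=np.cross(W[2]-W[0],W[1]-W[3]);nn/=np.linalg.norm(nn);print("normal",nn)
e=T[0]-T[1]+B[1]-B[0];print("yaw of width edge",np.degrees(np.arctan2(e[1],e[0])))
print("scanner dock",onplane("top",(501.7,227.3),.004),"ring",onplane("top",(506.2,222.7),.034),"top",onplane("top",(524.8,216.4),.11))
hq=onplane("side",[(488.1,284.8),(502.5,292),(497.5,298.1),(482.3,290.1)],.11);print(hq.mean(0),np.diff(np.r_[hq,hq[:1]],axis=0))
E
```

```text
comp 273.75 [[109.75, 251.75], [100.0, 251.75], [100.0, 212.0]]
comp 673.125 [[147.5, 246.25], [112.25, 244.5], [107.25, 217.5], [144.0, 219.25]]
eye corners [[0.5862 0.4141 0.0755]
 [0.584  0.3378 0.0755]] [[0.5357 0.3406 0.0445]
 [0.5338 0.4174 0.0445]] widths 0.07627756037527347 0.07681347598701053 len 0.06089074600853529 0.0574636763147634 mean [0.5599 0.3775 0.06  ]
[[0.5856 0.4114 0.0805]
 [0.5813 0.3345 0.0862]
 [0.5363 0.3418 0.0408]
 [0.5376 0.4208 0.0318]] [np.float64(0.0007646124209394223), np.float64(0.0027770116809474285), np.float64(0.0007101902854186243), np.float64(0.007171254364894037)] [0.5602 0.3771 0.0598]
normal [-0.7001  0.0924  0.708 ]
yaw of width edge 89.9092601276502
scanner dock [[ 0.5801 -0.3841  0.004 ]] ring [[ 0.5854 -0.3818  0.034 ]] top [[ 0.5862 -0.3868  0.11  ]]
[ 0.5807 -0.3832  0.11  ] [[ 0.0019 -0.027   0.    ]
 [-0.0197 -0.0027 -0.    ]
 [-0.0014  0.0287  0.    ]
 [ 0.0191  0.001   0.    ]]
```

Everything laid is within about 1 mm. The label measures 76×59 mm, centred at (0.560, 0.377, 0.060) and facing −x. The scanner is at about (0.583, −0.383). I check that the scanner and scraper have not moved, then test the scan poses with IK.

```bash
cat >> h.py <<'E'
from scipy.spatial.transform import Rotation as Ro
LAB=np.array([.560,.377,.06])
def nrm(dyaw=-.02): t=np.radians(31); return np.array([-np.sin(t)*np.cos(dyaw),-np.sin(t)*np.sin(dyaw),np.cos(t)])
def scanpose(h,dist,spin,n=None,lab=LAB):
    n=nrm() if n is None else n; z=-n; x=np.array([np.cos(spin),np.sin(spin),0]);x-=x@z*z;x/=np.linalg.norm(x)
    R=np.c_[x,np.cross(z,x),z]
    return lab+n*(dist+h-.040),Ro.from_matrix(R).as_euler("xyz")   # TCP = grasp point + 40 mm along the tool
E
python3 - <<'E'
from h import *
bot.move_pose([.42,.1,.3],down(CY))
t=capture("top");cv2.imwrite("pics/top5.png",t);cv2.imwrite("pics/side5.png",capture("side"))
for nm,b in(("scanner",(475,195,540,260)),("scraper",(390,275,450,315))):
    x0,y0,x1,y1=b; A=cv2.imread("pics/top0.png")[y0:y1,x0:x1];B=t[y0:y1,x0:x1]
    print(nm,cv2.absdiff(A,B).mean(),cv2.phaseCorrelate(A.mean(2),B.mean(2)))
print(rects(t,(5,90,50),(14,255,125),.02,100,box=(390,275,450,315)))
im=cv2.imread("pics/top5.png")
print("pick",[ (y,bot.ik(at([.583,-.383],.079),down(y))) for y in (1.66,.09,.09+np.pi)])
for sp in np.arange(-np.pi,np.pi,np.pi/4):
    p,o=scanpose(.075,.1,sp); print(sp.round(2),p,bot.ik(p,o))
E
```

```text
scanner 15.76836291913215 ((0.007352921958499792, 0.015559160563434205), 0.9986007013437614)
scraper 38.259027777777774 ((14.310838563240244, -16.4199294426936), 0.3645174027492828)
[]
pick [(1.66, array([-0.7509,  0.6293,  1.3797,  0.    ,  1.1327, -0.8401])), (0.09, array([-0.7509,  0.6293,  1.3797, -0.    ,  1.1327,  0.7299])), (3.231592653589793, array([-0.7509,  0.6293,  1.3797,  0.    ,  1.1327, -2.4117]))]
-3.14 [0.4905 0.3784 0.1757] [ 0.6357  0.1108  1.8799 -0.4712  0.7639 -0.6586]
-2.36 [0.4905 0.3784 0.1757] [ 0.6357  0.1108  1.8799 -0.4712  0.7639 -1.5171]
-1.57 [0.4905 0.3784 0.1757] [ 0.6357  0.1108  1.8799 -0.4712  0.7639 -2.2232]
-0.79 [0.4905 0.3784 0.1757] [ 0.6357  0.1108  1.8799 -0.4712  0.7639 -2.9345]
0.0 [0.4905 0.3784 0.1757] [ 0.6357  0.1108  1.8799 -0.4712  0.7639  2.483 ]
0.79 [0.4905 0.3784 0.1757] [ 0.6357  0.1108  1.8799 -0.4712  0.7639  1.6245]
1.57 [0.4905 0.3784 0.1757] [ 0.6357  0.1108  1.8799 -0.4712  0.7639  0.9184]
2.36 [0.4905 0.3784 0.1757] [ 0.6357  0.1108  1.8799 -0.4712  0.7639  0.2071]
```

The scanner has not moved. The scraper was in the arm's shadow, so I recheck it at the end. Now pick up the scanner and bring it to the label.

```bash
python3 - <<'E'
from h import *
S=[.583,-.383]
jaws.set_gripper(.07,30)
bot.move_pose(at(S,.20),down(1.66)); bot.line_to(at(S,.079)); jaws.set_gripper(0,30)
print("grip",bot.read_opening(),bot.read_grasp_force())
assert .02<bot.read_opening()<.036
bot.line_to(at(S,.26))
p,o=scanpose(.075,.18,np.pi/2); bot.move_pose(p,o)
p,o=scanpose(.075,.1,np.pi/2); bot.line_to(p,rot=o,rate=.08); bot.pause(.3)
print(bot.read_tool_pos(),p,bot.read_tool_rot(),o,bot.read_time_s())
t=capture("top");s=capture("side");cv2.imwrite("pics/top6.png",t);cv2.imwrite("pics/side6.png",s)
n=nrm()
for nm in("top","side"):
    print(nm,"window/headtop/grasp/label",proj(nm,[LAB+n*.1,LAB+n*.13,LAB+n*.175,LAB]).round(1).tolist())
cv2.imwrite("pics/v6.png",np.hstack([cv2.resize(t[150:310,80:240],(400,400)),cv2.resize(s[60:220,140:300],(400,400))]))
E
```

```text
grip 0.025452101073445796 29.999096165411174
[0.4905 0.3786 0.1761] [0.4905 0.3784 0.1757] [2.6001 0.0085 1.5657] [2.6006 0.0088 1.5655] 77.2417
top window/headtop/grasp/label [[106.1, 255.3], [98.7, 263.2], [86.7, 275.9], [127.8, 232.6]]
side window/headtop/grasp/label [[188.3, 131.5], [181.5, 123.0], [170.9, 109.7], [209.5, 157.9]]
```

View pics/v6.png

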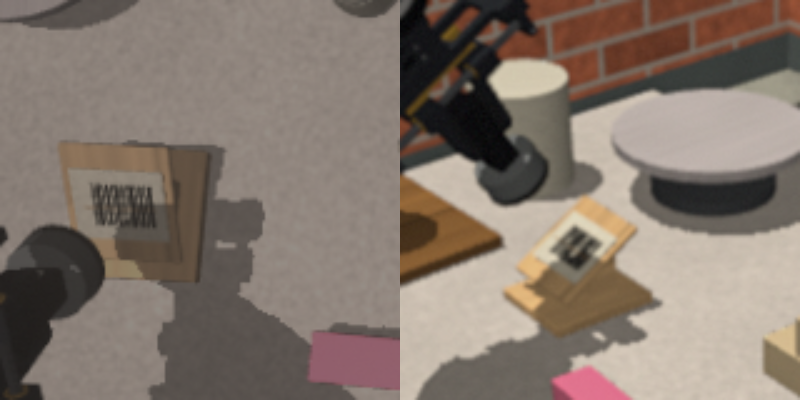

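```bash
python3 - <<'E'
from h import *
n=nrm();x=np.cross(n,[0,1,0]);x/=np.linalg.norm(x);y=np.cross(n,x);th=np.linspace(0,6.28,73)
ring=.031*(np.cos(th)[:,None]*x+np.sin(th)[:,None]*y)
def ext(nm,off):
    c=LAB+off; P=np.r_[c+n*.1+ring,c+n*.13+ring]; q=proj(nm,P)
    return q.min(0).round(1),q.max(0).round(1)
print("top exp",ext("top",0),"side exp",ext("side",0))
for k in(.01,-.01): print(k,"n-shift side",ext("side",n*k),"top",ext("top",n*k))
# seen: profile across the head edges
t=cv2.imread("pics/top6.png").mean(2);s=cv2.imread("pics/side6.png").mean(2)
print("top row258",t[258,112:128].round());print("top row250",t[250,112:128].round());print("top col104",t[232:250,104].round())
print("side row128",s[128,170:206].round());print("side col186",s[128:150,186].round());print("side col192",s[128:150,192].round())
E
```

```text
top exp (array([ 81.4, 239.5]), array([123. , 278.9])) side exp (array([169.5, 112.2]), array([200.4, 142.3]))
0.01 n-shift side (array([167.1, 109.3]), array([198.2, 139.5])) top (array([ 78.7, 241.9]), array([120.8, 281.7]))
-0.01 n-shift side (array([171.8, 115.1]), array([202.5, 145. ])) top (array([ 84.1, 237.1]), array([125.2, 276.1]))
top row258 [ 55.  45.  44.  44.  44.  44.  44.  43.  38.  37. 121. 124. 122. 122.
 120. 121.]
top row250 [ 46.  46.  46.  47.  42.  38.  38.  74. 114. 119. 119. 119. 118. 117.
 104.  73.]
top col104 [124. 126. 128. 130. 131. 129. 130. 116.  75.  38.  43.  47.  48.  48.
  47.  48.  48.  48.]
side row128 [130. 111.  84.  64.  64.  67.  66.  61.  52.  39.  32.  36.  49.  63.
  66.  65.  66.  67.  65.  60.  61.  57.  57.  56.  55.  55.  50.  38.
  30.  73. 103. 105. 100.  96.  95.  91.]
side col186 [ 66.  66.  64.  61.  58.  60.  59.  60.  60.  59.  57.  41.  29.  79.
 146. 187. 192. 188. 187. 186. 186. 188.]
side col192 [ 57.  57.  59.  57.  58.  59.  56.  47.  30.  26.  58.  95. 143. 183.
 189. 188. 189. 188. 187. 187. 189. 187.]
```

The head outline agrees with the expected pose to about 1.5 px in both views; it sits roughly 4 mm too far out. I move in 3 mm, hold, and return the scanner to its pad.

```bash
python3 - <<'E'
from h import *
p,o=scanpose(.075,.097,np.pi/2); bot.line_to(p,rot=o,rate=.02); bot.pause(3.2); print(bot.read_tool_pos(),bot.read_time_s())
p,o=scanpose(.075,.18,np.pi/2); bot.line_to(p,rot=o)
S=[.581,-.384]
bot.move_pose(at(S,.26),down(1.66)); bot.line_to(at(S,.095))
print(bot.line_to(at(S,.074),rate=.025,until_force=3),bot.read_tool_pos(),bot.read_opening())
jaws.set_gripper(.07); bot.line_to(at(S,.24)); bot.move_pose([.35,.35,.3],down(CY))
t=capture("top");s=capture("side");cv2.imwrite("pics/top7.png",t);cv2.imwrite("pics/side7.png",s);print(bot.read_time_s())
print(rects(t,(5,85,50),(14,255,125),.02,100,box=(380,260,460,330)))
cv2.imwrite("pics/v7.png",np.vstack([cv2.resize(t[100:320,220:545],(600,406)),cv2.copyMakeBorder(cv2.resize(s[230:370,310:530],(300,190)),0,4,0,300,cv2.BORDER_CONSTANT)]))
E
```

```text
[0.492  0.3783 0.1731] 80.8417
True [ 0.5808 -0.3838  0.0387] 0.025743106312752374
91.0333
[(array([ 0.4732, -0.2294]), 80.19155883789062, 35.244422912597656, np.float64(-1.4556242968974349), array([432.4554, 278.5125]))]
```

View pics/v7.png

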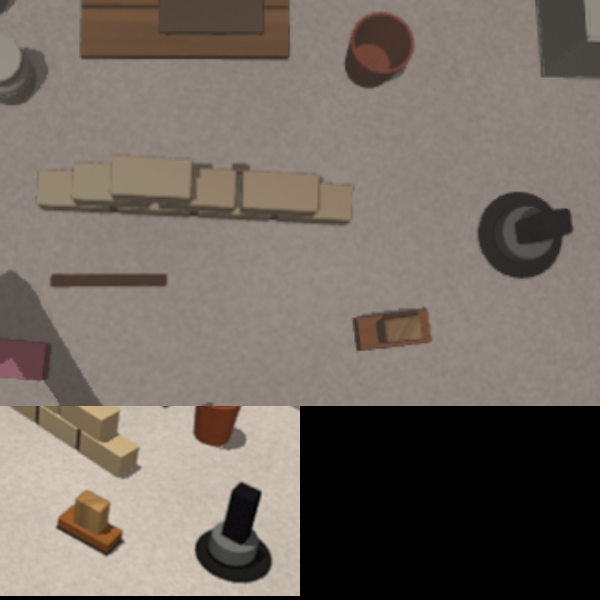

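The stack is intact and the scraper is upright at crop (393,330); it was nudged aside but still stands on the bench. The scanner is upright on its pad at (520,233), and the cup is untouched. Handing in.

```bash
python3 -c "
from h import *
bot.pause(.3);print(bot.finish_job())"
```

```text
the job is handed in; nothing more can be done
None
```

I handed the job in at about 91 s: the two crumbs are off, the four bricks are laid (three over the joints, one on a third course) to within about 1 mm, the label was scanned for 3 s and the scanner is back on its pad; the scraper got knocked aside during the run but stands upright on the bench.

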